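# Hang the crested ridge tile on the drying carriage and slide it under the hood

## Task

Drape the crested ridge tile astride the carriage's bar, about centred along it and without dropping it, while the carriage is still at its loading end, and let go of it. Then slide the loaded carriage along its rails until it clicks into the detent under the drying hood, with the tile still hanging upright on the bar. Leave the other pottery and tools where they are.

Things in the scene. Friction and masses are not known exactly. Their poses are not given: they have to be found in the camera images.
- tile: crested ridge tile, terracotta, about 0.4 kg, standing on its feet: an inverted V (two flat wings 9 mm thick, each 33 deg from vertical; 108 mm wide over the feet, 90 mm long) with an upright fin, the crest, along its ridge. Origin: midway between the feet, at their underside; z up, y along the ridge, x across it
- tile_crest (a point): middle of the flat top of the tile's crest fin, 115 mm above the feet; axes as the tile's. The fin is 14 mm thick (x), 90 mm long (y); its sides are free to grip for 30 mm below this point. A ball 18 mm across sits on the fin 36 mm to each side of this point along y, its top 10 mm higher
- tile_apex (a point): top of the tile's inner V, under the ridge, middle of its length, 71 mm above the feet; axes as the tile's. With the tile hanging on the bar this lies 13 mm above the bar's axis
- slide: fixed drying slide: two aluminium rails 520 mm long along its y on a plywood bed 110 mm wide, and the hood over one part. Origin: on the table under the middle of the rails; +y is the way the carriage travels, from the loading end to the hood; -x is the side towards the robot
- hood_edge (a point): middle of the lower front edge (robot's side) of the hood, a flat steel roof 225 to 243 mm above the table (a box on it to 262 mm). From here it reaches 205 mm along +x and 80 mm to each side along y of the slide; axes as the slide's. It stands on two posts 196 mm behind this edge, 70 mm to each side; open at the front and both ends
- station (a point): centre of the detent under the hood: where bar_mid is when the carriage has clicked in (y +110 mm, z 135 mm of the slide); axes as the slide's
- carriage (a joint): travel of the carriage along the slide's +y, m: 0 to 0.05 at the loading end at the start, 0.220 clicked in the detent, 0.285 at the end stop. Friction about 2 N, 6 to 10 N more to click into or out of the detent (resists from 18 to 9 mm short of it, then pulls in). Plywood deck 110 x 150 mm (150 along the rails), top 50 mm above the table
- bar_mid (a point): middle of the carriage's steel bar: 14 mm round, 146 mm long, along the slide's y, its axis 135 mm above the table, on two posts 60 mm to each side of the middle. Moves with the carriage; axes as the slide's
- push_post (a point): centre of the top of the carriage's upright push post: 18 mm round steel, 50 to 130 mm above the table, 95 mm from the bar's axis towards the robot (slide's -x), level with the bar's middle along the rails. At the station it is just under the hood's front edge: a vertical gripper does not fit, lean the tool 30 to 45 deg, its body towards the robot
- plain_tile: bystander: a like terracotta ridge tile without crest, 90 mm long, 82 mm high; origin and axes as the tile's
- bowl: bystander: shallow white bowl, 110 mm across, 45 mm high; origin centre of its underside
- mug: bystander: white mug, 80 mm across, 90 mm high; origin centre of its underside
- jar: bystander: closed terracotta jar, 90 mm across, 120 mm high; origin centre of its underside
- plate: bystander: white plate, 170 mm across, 22 mm high; origin centre of its underside
- brush: bystander: brush lying flat, 180 mm long along its x; origin at its underside
- glaze: bystander: amber glass bottle, 60 mm across, 150 mm high; origin centre of its underside
- vase: bystander: pale clay vase, 96 mm across, 135 mm high; origin centre of its underside
Mind the look-alikes: they are no part of the job. Leave any pink look-alike of the tile alone.

How it is judged:
On the way, in this order (a step that is already met when the one before it is completed fails the run):
1. the crested tile hangs astride the bar, let go, while the carriage is still at the loading end (x of tile_apex in the frame of bar_mid between -0.008 and 0.008 m and y of tile_apex in the frame of bar_mid between -0.022 and 0.022 m and z of tile_apex in the frame of bar_mid between 0.0065 and 0.0185 m and angle between tile's own z axis and vertical below 0.26 rad and angle between the y axis of tile and the y axis of bar_mid, either way round below 0.15 rad and contact force between tile and the fingers below 0.1 N and linear speed of tile below 0.03 m/s and value of joint carriage below 0.09 m), for 0.3 s.
2. the carriage is in the detent under the hood (value of joint carriage between 0.215 and 0.225 m), for 0.2 s.
At the end, for the whole second after the job is handed in: carriage at rest in the hood detent (0.220 within 5 mm); crested tile released, at rest, astride the bar: apex 6.5 to 18.5 mm above the bar axis, within 8 mm of it sideways and 22 mm of the bar middle along it, upright within 15 deg, ridge along the bar within 8 deg (all of step 2 and velocity of joint carriage between -0.01 and 0.01 m/s and x of tile_apex in the frame of bar_mid between -0.008 and 0.008 m and y of tile_apex in the frame of bar_mid between -0.022 and 0.022 m and z of tile_apex in the frame of bar_mid between 0.0065 and 0.0185 m and angle between tile's own z axis and vertical below 0.26 rad and angle between the y axis of tile and the y axis of bar_mid, either way round below 0.15 rad and contact force between tile and the fingers below 0.1 N and linear speed of tile below 0.03 m/s); the robot touches nothing.
It fails at once if the crested tile is dropped or banged on the slide (force over 40 N) (contact force between tile and slide above 40 N).
It fails at once if a bystander is moved more than 25 mm (distance of any of plain_tile, bowl, mug, jar, plate, brush, glaze, vase from where it was at the start of the episode above 0.025 m).
It also fails if it takes over 58 s, if anything falls off the work surface, if the arm or the gripper's body presses on something with over 40 N, if the wrist force passes 120 N, or if a joint passes its speed limit or range.

## Robot

A 6-joint arm with a two-finger parallel gripper is mounted at the origin on the work surface. World frame = base frame: x ahead of the robot, y to its left, z up, the work surface at z = 0. Lengths are in m, angles in rad, forces in N, time in s.
With the tool pointing down it reaches from about 0.375 to 0.9 m from the base axis. Payload 3.1 kg.
Tool frame: the origin (TCP) lies at the very end of the fingers, on their centre line; the grasp point (between the pads) lies 19 mm behind it (manip.pinch_z is the distance from the TCP to the grasp point, in m); z points along the fingers, y is the direction in which the jaws open and shut (so a half turn about z gives the same grasp; the last joint's range is limited). The gripper opens to 85 mm and grips with 20 to 120 N. Pads are 22 mm wide; open, the fingers measure 114 mm over their backs; the gripper's body (76 mm by 85 mm) begins 54 mm behind the grasp point. The pads swing forward as they close: fully open they stand 13 mm farther back than shut.
Start: joints at [0.972, 0.527, 1.433, -0, 1.181, -0.178], TCP at [0.255, 0.57, 0.231] pointing down, gripper open.
Joint ranges: [-3.08, 3.08], [-0.75, 2.2], [0.22, 2.44], [-1.43, 4.57], [0, 2.65], [-2.85, 2.85]. Speed limits (rad/s): [2.79, 2.79, 3.14, 3.14, 3.14, 3.14].

## Interface

Orientations are given as a unit quaternion [x, y, z, w].
In Python, from station import manip gives the robot as it stands.
- The arm moves only by the tool drive_tool, never from a script. Its argument "increments" is a list of rows, each a list of 7 numbers: the closure in counts, from 0 (fully open) to 255 (shut), then the shift along the tool's x, y, z in cm, then the turn, a rotation vector about the tool's x, y, z in rad. A call has 1 to 20 rows; each row is the pose to reach, as a shift and turn from the pose commanded when the call began, along the tool's axes at that moment; what a row does not reach only later rows make up. A row lasts 1/10 s, in which the tool goes at most 50 mm and 8.59 degrees, less where a joint would pass 70% of its speed; a pose out of reach is approached as far as the arm can. A call with a gripper value outside its range is refused whole. The fingers move at their own pace and stop on an object; "force" is the grip in N (left out, the last holds). Time passes only in rows, so rows that repeat a pose let the fingers close. It gives the time, the measured TCP pose, the force and the opening at its end, in the units of the state.
- manip.sense(): the state, without advancing time (a new reading comes with each control period).
- manip.snapshot(name): name is "side" or "top"; returns the picture (480x640x3 uint8, red, green, blue); there is no depth.
- manip.camera_model(name): a dict with "mtx" (3x3 intrinsics, pixels), "cam_to_world" (4x4, takes a point from camera to world coordinates). Camera axes: x right, y down, z forward; pixel columns grow to the right and rows downward; lengths in m; the calibration is good to about 2 mm. A picture is of the moment at which its call begins. camera_model takes no time and is no camera call.
- manip.sign_off(): hands the job in, once; it reports no verdict.
The state is a dict: "t": time; "q": joint angles; "qd": joint speeds; "tau": joint torques, N m; "tcp_pos": TCP position; "tool_rot": TCP orientation; "force": force on the tool from outside, world axes, zero at the start; "ft_torque": the same for the moment, N m; "finger_gap": opening from 0.0 (shut) to 1.0 (fully open).
Only numpy, scipy, OpenCV 4.12 (cv2) and the standard library are available. Lean on these libraries where they do the work, as an engineer would, in place of code of your own. Each camera call takes 0.05 s, during which the arm holds its last target. There are 200 camera calls.

## Working session

There is one attempt and no reset: what is moved stays moved. The work goes in short steps, Python scripts to look and compute and a tool call to move; the robot and the scene stay as the last step left them, time stands still between calls to the robot, and variables do not carry over. Pictures are saved under pics/ and viewed, about 8 in all and at most 12, crops included, and the job is handed in when it is done.

Besides the shell and the picture viewer there is one more tool, called after "Call:" as name(argument=value, ...), one argument or row to a line, values as JSON. drive_tool: Moves the arm, as the interface text tells. Its arguments: {"type":"object","properties":{"increments":{"type":"array","items":{"type":"array","items":{"type":"number"}}},"force":{"type":"number"}},"required":["increments"]}

```bash
mkdir -p pics; ls
python3 - <<'E'
from station import manip
import cv2, numpy as np
for n in ("side","top"):
    im=manip.snapshot(n); cv2.imwrite(f"pics/{n}0.png",im[:,:,::-1])
    c=manip.camera_model(n); print(n,np.round(c["mtx"],1).tolist(),np.round(c["cam_to_world"],3).tolist())
s=manip.sense(); print(s); print(manip.pinch_z)
E
```

```text
pics
side [[444.7, 0.0, 324.3], [0.0, 444.7, 235.5], [0.0, 0.0, 1.0]] [[0.997, -0.047, 0.058, 0.43], [-0.073, -0.77, 0.633, -0.796], [0.015, -0.636, -0.772, 1.084], [0.0, 0.0, 0.0, 1.0]]
top [[480.6, 0.0, 323.8], [0.0, 480.6, 240.1], [0.0, 0.0, 1.0]] [[0.028, -0.997, 0.073, 0.425], [-1.0, -0.028, 0.007, -0.042], [-0.005, -0.073, -0.997, 1.536], [0.0, 0.0, 0.0, 1.0]]
{'t': 0.1, 'q': array([ 9.71508078e-01,  5.28393165e-01,  1.43379061e+00,  1.14575202e-05,
        1.18138554e+00, -1.78519113e-01]), 'qd': array([ 1.61664297e-03, -2.26379229e-03, -2.59259847e-03, -2.70407440e-03,
       -1.70074352e-03, -9.59727058e-06]), 'tau': array([-1.65438169e-04, -4.43305743e+01, -1.78585392e+01, -2.55479508e-04,
        3.88422588e-03, -9.09588671e-07]), 'tcp_pos': array([0.25489904, 0.56994947, 0.23041397]), 'tool_rot': array([ 2.08838034e-01,  9.77949742e-01, -9.12520096e-04, -3.79652191e-04]), 'force': array([0.65894684, 0.25627691, 0.52614887]), 'ft_torque': array([0.04672728, 0.02958636, 0.05367174]), 'finger_gap': 1.0007123260123385}
0.0187
```

View pics/side0.png

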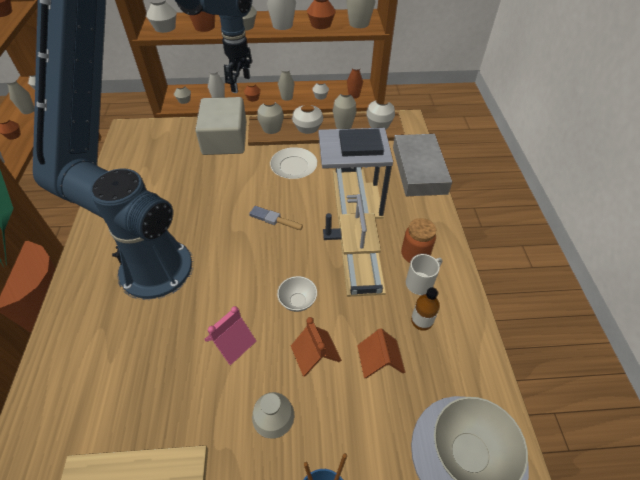

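View pics/top0.png

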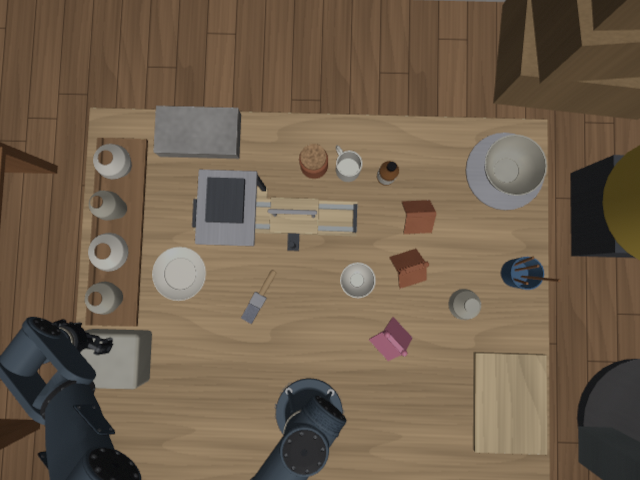

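The crested tile is at top (408,267) and side (314,346). The slide has its hood at the left in the top view, so +y there is world +y, and the carriage bar is near top (293,212). The pink look-alike is at top (391,340). Next I'll zoom in.

Run:
```python
import cv2, numpy as np
s=cv2.imread("pics/side0.png");t=cv2.imread("pics/top0.png")
def cr(im,x,y,w,h,k):
    c=cv2.resize(im[y:y+h,x:x+w],None,fx=k,fy=k,interpolation=cv2.INTER_CUBIC)
    for i in range(0,w,10):
        cv2.line(c,(i*k,0),(i*k,6 if i%50 else 14),(255,255,0),1)
    for j in range(0,h,10):
        cv2.line(c,(0,j*k),(6,j*k),(255,255,0),1)
    return c
a=cr(t,380,240,60,50,6); b=cr(s,280,310,70,70,5)
top=np.zeros((350,800,3),np.uint8); top[:300,:360]=a; top[:350,400:750]=b
c=cr(t,240,190,130,70,4)[:250,:400]; d=cr(s,310,170,80,130,3)[:390]
out=np.zeros((600,800,3),np.uint8); out[:350]=top; out[350:600,:400]=c
d=cr(s,310,190,100,62,4); out[352:600,400:800]=d
cv2.imwrite("pics/crop0.png",out)
```

```text
(no output)
```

View pics/crop0.png

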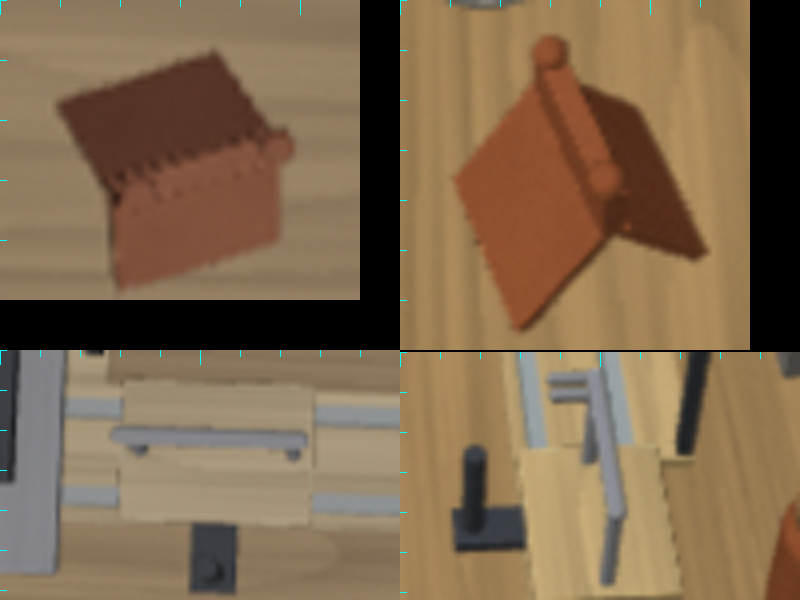

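```bash
cat > h.py <<'E'
from station import manip
import numpy as np, cv2
C={n:manip.camera_model(n) for n in("side","top")}
def ray(n,u,v):
    T=np.array(C[n]["cam_to_world"]);d=np.linalg.inv(C[n]["mtx"])@[u,v,1]
    return T[:3,3],T[:3,:3]@d
def on(n,u,v,z):
    o,d=ray(n,u,v);return o+d*(z-o[2])/d[2]
def tri(a,b):
    A=0;B=0
    for o,d in(ray("top",*a),ray("side",*b)):
        d=d/np.linalg.norm(d);P=np.eye(3)-np.outer(d,d);A=A+P;B=B+P@o
    return np.linalg.solve(A,B)
def ang(p):return np.degrees(np.arctan2(p[1],p[0]))
E
python3 - <<'E'
from h import *
np.set_printoptions(precision=4,suppress=True)
print("tile feet top");F=[on("top",*p,0) for p in[(390,257.2),(415.8,248.7),(426.7,280),(399.7,288.3)]];print(np.array(F),np.mean(F,0),
 [np.linalg.norm(F[i]-F[(i+1)%4]) for i in range(4)],ang(F[0]-F[1]),ang(F[3]-F[2]))
print("tile feet side");G=[on("side",*p,0) for p in[(328,331.6),(341.4,361),(304,376),(291,345.6)]];print(np.array(G),np.mean(G,0),[np.linalg.norm(G[i]-G[(i+1)%4]) for i in range(4)],ang(G[0]-G[1]),ang(G[3]-G[2]))
b=[on("side",310,320,.116),on("side",320.6,345.6,.116)];print("balls side",b,np.mean(b,0),np.linalg.norm(b[0]-b[1]),ang(b[0]-b[1]))
print("ball top",on("top",426.3,264.5,.116), "tri",tri((426.3,264.5),(320.6,345.6)))
t=[on("top",268.2,211.5,.135),on("top",316.2,212.5,.135)];print("bar top",t,np.mean(t,0),np.linalg.norm(t[0]-t[1]),ang(t[0]-t[1]))
t=[on("side",359.2,195,.135),on("side",364.2,230.7,.135)];print("bar side",t,np.mean(t,0),np.linalg.norm(t[0]-t[1]),ang(t[0]-t[1]))
D=[on("top",*p,.05) for p in[(270.7,198),(318,199.2),(317.5,234.2),(270,232.5)]];print("deck",np.array(D),np.mean(D,0),[np.linalg.norm(D[i]-D[(i+1)%4]) for i in range(4)],ang(D[0]-D[1]),ang(D[3]-D[2]))
print("post top",on("top",240+213/4,190+218/4,.13),"side",on("side",310+75/4,190+99/4,.13))
# hood
print("hood corners",[on("top",*p,.243) for p in[(195,244),(255,245),(257,171),(198,170)]])
print("hood side",[on("side",*p,.243) for p in[(319,135),(386,133),(391,160),(325,163)]])
E
```

```text
tile feet top
[[ 0.4881 -0.2438  0.    ]
 [ 0.5176 -0.3257  0.    ]
 [ 0.4188 -0.3618  0.    ]
 [ 0.3901 -0.2764  0.    ]] [ 0.4536 -0.3019  0.    ] [np.float64(0.0870620475519138), np.float64(0.10514414776887678), np.float64(0.09007720096384324), np.float64(0.10327997640650984)] 109.79369351900553 108.5889217912477
tile feet side
[[ 0.4959 -0.2394  0.    ]
 [ 0.5237 -0.3244  0.    ]
 [ 0.4264 -0.3575 -0.    ]
 [ 0.396  -0.2733  0.    ]] [ 0.4605 -0.2987 -0.    ] [np.float64(0.08937639864483703), np.float64(0.10285496837183353), np.float64(0.08945596817922793), np.float64(0.10553223278424007)] 108.12388814301298 109.83927989904775
balls side [array([ 0.4475, -0.2651,  0.116 ]), array([ 0.4687, -0.3338,  0.116 ])] [ 0.4581 -0.2994  0.116 ] 0.07192867575647442 107.16808521385343
ball top [ 0.4648 -0.3358  0.116 ] tri [ 0.4666 -0.3353  0.1191]
bar top [array([0.6068, 0.1338, 0.135 ]), array([ 0.6077, -0.0072,  0.135 ])] [0.6072 0.0633 0.135 ] 0.14106976626040899 90.3716144014481
bar side [array([0.6162, 0.1338, 0.135 ]), array([ 0.613 , -0.0061,  0.135 ])] [0.6146 0.0639 0.135 ] 0.13988440315952355 88.68234737653002
deck [[ 0.6605  0.1382  0.05  ]
 [ 0.6607 -0.0095  0.05  ]
 [ 0.5511 -0.0111  0.05  ]
 [ 0.5523  0.1365  0.05  ]] [0.6062 0.0635 0.05  ] [np.float64(0.14776157987341115), np.float64(0.10961275230014658), np.float64(0.14765394086292719), np.float64(0.10814872250110476)] 90.09872177805421 89.52994211526433
post top [0.512  0.0574 0.13  ] side [0.5193 0.0643 0.13  ]
hood corners [array([0.499 , 0.3148, 0.243 ]), array([0.5008, 0.1526, 0.243 ]), array([0.7031, 0.1549, 0.243 ]), array([0.7015, 0.3162, 0.243 ])]
hood side [array([0.505 , 0.2868, 0.243 ]), array([0.7087, 0.2854, 0.243 ]), array([0.7031, 0.1621, 0.243 ]), array([0.5137, 0.1599, 0.243 ])]
```

```bash
cat >> h.py <<'E'
from scipy.spatial.transform import Rotation as R
np.set_printoptions(precision=3,suppress=True)
def inc(pos,yaw,lean=0):
    """tool y at yaw deg (tool down), then lean deg about tool -y"""
    s=manip.sense();R0=R.from_quat(s["tool_rot"]);a=np.radians(yaw)
    y=np.array([np.cos(a),np.sin(a),0]);z=np.array([0,0,-1.]);M=R.from_matrix(np.c_[np.cross(y,z),y,z])*R.from_rotvec([0,-np.radians(lean),0])
    print(np.round(R0.inv().apply(np.array(pos)-s["tcp_pos"])*100,2),np.round((R0.inv()*M).as_rotvec(),3))
E
python3 - <<'E'
from h import *
inc((.30,.45,.35),65.8);inc((.43,.1,.35),45);inc((.457,-.3,.25),19);inc((.457,-.3,.087),19)
E
```

```text
[ -9.01  -9.13 -11.94] [-0.002 -0.     0.002]
[-35.17 -35.77 -11.9 ] [-0.002 -0.     0.365]
[-53.98 -71.16  -1.84] [-0.002  0.     0.818]
[-53.99 -71.12  14.46] [-0.002  0.     0.818]
```

Call:
drive_tool(
  increments=[
    [0, -9, -9.1, -12, 0, 0, 0],
    [0, -9, -9.1, -12, 0, 0, 0],
    [0, -9, -9.1, -12, 0, 0, 0],
    [0, -9, -9.1, -12, 0, 0, 0],
    [0, -35, -36, -12, 0, 0, 0.36],
    [0, -35, -36, -12, 0, 0, 0.36],
    [0, -35, -36, -12, 0, 0, 0.36],
    [0, -35, -36, -12, 0, 0, 0.36],
    [0, -35, -36, -12, 0, 0, 0.36],
    [0, -35, -36, -12, 0, 0, 0.36],
    [0, -35, -36, -12, 0, 0, 0.36],
    [0, -35, -36, -12, 0, 0, 0.36],
    [0, -54, -71.2, -2, 0, 0, 0.82],
    [0, -54, -71.2, -2, 0, 0, 0.82],
    [0, -54, -71.2, -2, 0, 0, 0.82],
    [0, -54, -71.2, -2, 0, 0, 0.82],
    [0, -54, -71.2, -2, 0, 0, 0.82],
    [0, -54, -71.2, -2, 0, 0, 0.82],
    [0, -54, -71.2, -2, 0, 0, 0.82],
    [0, -54, -71.2, -2, 0, 0, 0.82],
  ],
  force=40,
)

```text
t: 2.1
tcp_pos: [0.456, -0.2899, 0.2534]
tool_rot: [0.582, 0.813, 0.0, -0.0]
force: [0.8, -0.3, -0.2]
finger_gap: 0.997
```

Run:
```python
from h import *
inc((.457,-.3,.155),19)
```

```text
[-1.   -0.23  9.84] [-0.    -0.001 -0.002]
```

Call:
drive_tool(
  increments=[
    [0, -1, -0.2, 5, 0, 0, 0],
    [0, -1, -0.2, 9.8, 0, 0, 0],
    [0, -1, -0.2, 9.8, 0, 0, 0],
    [0, -1, -0.2, 9.8, 0, 0, 0],
  ],
)

```text
t: 2.5
tcp_pos: [0.4573, -0.2976, 0.1558]
tool_rot: [0.581, 0.814, 0.0, -0.001]
force: [0.9, -0.1, 0.9]
finger_gap: 0.998
```

Run:
```python
from h import *
s=manip.snapshot("side")[:,:,::-1];t=manip.snapshot("top")[:,:,::-1]
cv2.imwrite("pics/s1.png",s);cv2.imwrite("pics/t1.png",t)
a=cv2.resize(s[290:390,265:365],None,fx=4,fy=4,interpolation=2);b=cv2.resize(t[220:320,360:460],None,fx=4,fy=4,interpolation=2)
cv2.imwrite("pics/c1.png",np.hstack([a,b]));print(manip.sense()["tcp_pos"])
```

```text
[ 0.459 -0.299  0.159]
```

View pics/c1.png

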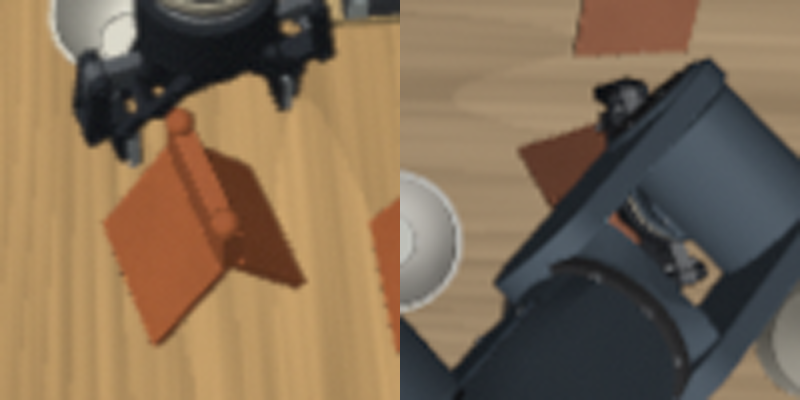

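The side crop shows fingertips at about (298.8,330.8) and (336.8,316.8), either side of the crest, which is untouched. I'll compare their ray-cast midpoint with the TCP to calibrate the side view.

Run:
```python
from h import *
s=manip.sense();z=s["tcp_pos"][2]+.012
a=on("side",298.8,330.8,z);b=on("side",336.8,316.8,z);print(a,b,(a+b)/2,np.linalg.norm(a-b),ang(b-a),s["tcp_pos"],s["t"])
inc((.457,-.3,.087),19)
```

```text
[ 0.42  -0.321  0.171] [ 0.509 -0.291  0.171] [ 0.464 -0.306  0.171] 0.09387808268542833 18.57628019682326 [ 0.459 -0.299  0.159] 2.6
[-0.   -0.25  7.18] [ 0.002  0.004 -0.001]
```

Call:
drive_tool(
  increments=[
    [0, 0, -0.5, 3, 0, 0, 0],
    [0, 0, -0.5, 5, 0, 0, 0],
    [0, 0, -0.5, 7.2, 0, 0, 0],
    [0, 0, -0.5, 7.2, 0, 0, 0],
    [0, 0, -0.5, 7.2, 0, 0, 0],
  ],
)

```text
t: 3.1
tcp_pos: [0.4544, -0.3006, 0.0866]
tool_rot: [0.581, 0.814, -0.0, 0.002]
force: [0.6, -0.5, 0.7]
finger_gap: 1.001
```

Now close slowly.

Call:
drive_tool(
  increments=[
    [100, 0, 0, 0, 0, 0, 0],
    [130, 0, 0, 0, 0, 0, 0],
    [150, 0, 0, 0, 0, 0, 0],
    [170, 0, 0, 0, 0, 0, 0],
    [190, 0, 0, 0, 0, 0, 0],
    [210, 0, 0, 0, 0, 0, 0],
    [230, 0, 0, 0, 0, 0, 0],
    [255, 0, 0, 0, 0, 0, 0],
    [255, 0, 0, 0, 0, 0, 0],
    [255, 0, 0, 0, 0, 0, 0],
    [255, 0, 0, 0, 0, 0, 0],
  ],
  force=45,
)

```text
t: 4.2
tcp_pos: [0.453, -0.2998, 0.0842]
tool_rot: [0.581, 0.814, -0.0, -0.0]
force: [1.7, 0.6, -1.7]
finger_gap: 0.154
```

Run:
```python
from h import *
inc((.4545,-.3,.30),19);inc((.608,.064,.30),0)
```

```text
[ -0.06   0.13 -21.58] [-0.    -0.    -0.002]
[ 29.4   26.45 -21.59] [-0.   -0.    0.33]
```

Call:
drive_tool(
  increments=[
    [255, 0, 0, -1, 0, 0, 0],
    [255, 0, 0, -3, 0, 0, 0],
    [255, 0, 0, -6, 0, 0, 0],
    [255, 0, 0, -10, 0, 0, 0],
    [255, 0, 0, -14, 0, 0, 0],
    [255, 0, 0, -18, 0, 0, 0],
    [255, 0, 0, -21.6, 0, 0, 0],
    [255, 3, 2.7, -21.6, 0, 0, 0.03],
    [255, 6, 5.4, -21.6, 0, 0, 0.07],
    [255, 9, 8.1, -21.6, 0, 0, 0.1],
    [255, 12, 10.8, -21.6, 0, 0, 0.13],
    [255, 15, 13.5, -21.6, 0, 0, 0.17],
    [255, 18, 16.2, -21.6, 0, 0, 0.2],
    [255, 21, 18.9, -21.6, 0, 0, 0.24],
    [255, 24, 21.6, -21.6, 0, 0, 0.27],
    [255, 27, 24.3, -21.6, 0, 0, 0.3],
    [255, 28.5, 25.6, -21.6, 0, 0, 0.32],
    [255, 29.4, 26.4, -21.6, 0, 0, 0.33],
    [255, 29.4, 26.4, -21.6, 0, 0, 0.33],
    [255, 29.4, 26.4, -21.6, 0, 0, 0.33],
  ],
)

```text
t: 6.2
tcp_pos: [0.6067, 0.0629, 0.3]
tool_rot: [0.707, 0.707, -0.001, -0.0]
force: [-0.3, -1.0, -3.3]
finger_gap: 0.152
```

Run:
```python
from h import *
inc((.608,.064,.19),0);print(manip.sense()["force"],manip.sense()["tcp_pos"],manip.sense()["finger_gap"])
```

```text
[ 0.12  0.14 11.  ] [-0.002  0.001 -0.   ]
[-0.327 -1.049 -3.332] [0.607 0.063 0.3  ] 0.15216243059142273
```

Call:
drive_tool(
  increments=[
    [255, 0.1, 0.1, 2, 0, 0, 0],
    [255, 0.1, 0.1, 4.5, 0, 0, 0],
    [255, 0.1, 0.1, 6.5, 0, 0, 0],
    [255, 0.1, 0.1, 6.5, 0, 0, 0],
  ],
)

```text
t: 6.6
tcp_pos: [0.6056, 0.0632, 0.2322]
tool_rot: [0.708, 0.706, -0.003, -0.003]
force: [-0.3, 0.5, -4.1]
finger_gap: 0.155
```

Run:
```python
from h import *
s=manip.snapshot("side")[:,:,::-1];t=manip.snapshot("top")[:,:,::-1]
cv2.imwrite("pics/s2.png",s);cv2.imwrite("pics/t2.png",t)
a=cv2.resize(s[150:250,310:410],None,fx=5,fy=5,interpolation=2);b=cv2.resize(t[170:270,250:310],None,fx=5,fy=5,interpolation=2)
cv2.imwrite("pics/c2.png",np.hstack([a,b]));print(manip.sense()["tcp_pos"])
```

```text
[0.608 0.064 0.236]
```

View pics/c2.png

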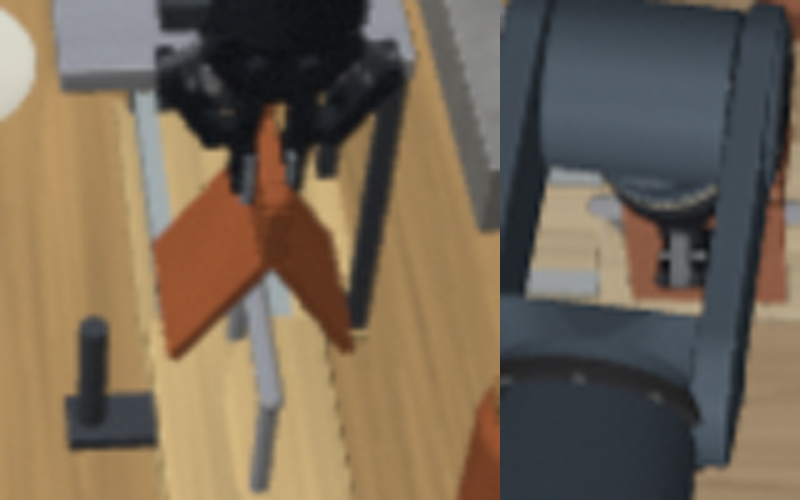

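The tile is level and straddles the bar. Its near foot corners in the side view are at about (345,221.4) and (380.4,220), and the bar's near end is at (364.2,230.7). I'll compare both in the same view so the camera bias cancels.

Run:
```python
from h import *
z=.236-.085
a=on("side",345,221.4,z);b=on("side",380.4,220,z);print(a,b,(a+b)/2,np.linalg.norm(a-b))
c=on("side",342,199,z);print("far left foot",c)
# bar axis in side view
e=on("side",364.2,230.7,.135);f=on("side",359.2,195,.135);print(e,f)
```

```text
[0.561 0.018 0.151] [0.66  0.017 0.151] [0.611 0.017 0.151] 0.09981264809143855
far left foot [0.561 0.105 0.151]
[ 0.613 -0.006  0.135] [0.616 0.134 0.135]
```

Call:
drive_tool(
  increments=[
    [255, 0.1, 0.2, 2, 0, 0, 0],
    [255, 0.1, 0.2, 4, 0, 0, 0],
    [255, 0.1, 0.2, 5.5, 0, 0, 0],
    [255, 0.1, 0.2, 6.5, 0, 0, 0],
    [255, 0.1, 0.2, 6.8, 0, 0, 0],
    [255, 0.1, 0.2, 6.9, 0, 0, 0],
    [255, 0.1, 0.2, 6.9, 0, 0, 0],
  ],
)

```text
t: 7.4
tcp_pos: [0.6113, 0.0657, 0.1673]
tool_rot: [0.707, 0.707, 0.001, 0.001]
force: [0.3, 0.8, -3.4]
finger_gap: 0.157
```

Call:
drive_tool(
  increments=[
    [255, 0, 0, 0.1, 0, 0, 0],
    [255, 0, 0, 0.2, 0, 0, 0],
    [255, 0, 0, 0.3, 0, 0, 0],
    [255, 0, 0, 0.3, 0, 0, 0],
  ],
)

```text
t: 7.8
tcp_pos: [0.6104, 0.0659, 0.1633]
tool_rot: [0.707, 0.707, -0.0, -0.0]
force: [-0.5, -0.3, -3.3]
finger_gap: 0.158
```

Call:
drive_tool(
  increments=[
    [255, 0, 0, 0.1, 0, 0, 0],
    [255, 0, 0, 0.2, 0, 0, 0],
    [255, 0, 0, 0.2, 0, 0, 0],
    [255, 0, 0, 0.2, 0, 0, 0],
  ],
)

```text
t: 8.2
tcp_pos: [0.6103, 0.0659, 0.1611]
tool_rot: [0.707, 0.707, -0.0, -0.0]
force: [-1.0, 0.7, -3.9]
finger_gap: 0.161
```

Call:
drive_tool(
  increments=[
    [255, 0, 0, 0.1, 0, 0, 0],
    [255, 0, 0, 0.1, 0, 0, 0],
    [255, 0, 0, 0.2, 0, 0, 0],
    [255, 0, 0, 0.2, 0, 0, 0],
  ],
)

```text
t: 8.6
tcp_pos: [0.6102, 0.0659, 0.1607]
tool_rot: [0.707, 0.707, -0.0, -0.0]
force: [-2.8, 0.6, 6.4]
finger_gap: 0.155
```

Call:
drive_tool(
  increments=[
    [255, 0, 0, -0.1, 0, 0, 0],
    [210, 0, 0, -0.1, 0, 0, 0],
    [190, 0, 0, -0.1, 0, 0, 0],
    [150, 0, 0, -0.1, 0, 0, 0],
    [100, 0, 0, -0.1, 0, 0, 0],
    [60, 0, 0, -0.1, 0, 0, 0],
    [60, 0, 0, -0.1, 0, 0, 0],
    [60, 0, 0, -0.1, 0, 0, 0],
  ],
)

```text
t: 9.4
tcp_pos: [0.6106, 0.0659, 0.1603]
tool_rot: [0.707, 0.707, 0.0, 0.0]
force: [0.3, 0.2, 0.5]
finger_gap: 0.762
```

Run:
```python
from h import *
print(manip.sense()["force"])
s=manip.snapshot("side")[:,:,::-1]
cv2.imwrite("pics/s3.png",s)
cv2.imwrite("pics/c3.png",cv2.resize(s[150:270,310:410],None,fx=5,fy=5,interpolation=2));print(manip.sense()["tcp_pos"])
```

```text
[0.296 0.183 0.517]
[0.611 0.066 0.16 ]
```

View pics/c3.png

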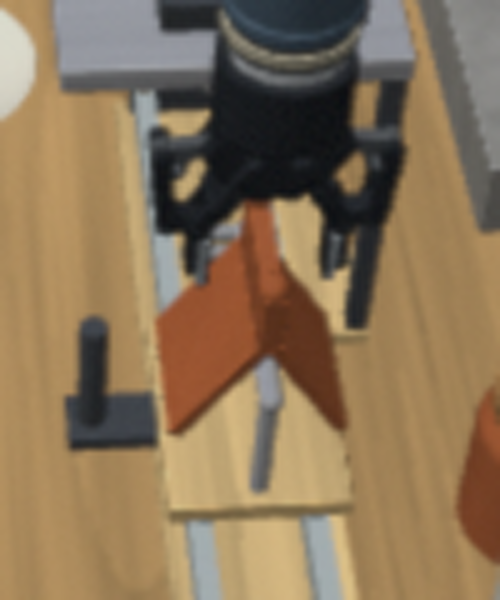

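Run:
```python
from h import *
inc((.6106,.0659,.30),0);inc((.42,.064,.28),90,38);inc((.464,.064,.174),90,38);print(manip.sense()["q"])
```

```text
[  0.     0.   -13.97] [0. 0. 0.]
[ -0.19 -19.06 -11.97] [-0.519 -0.519 -1.508]
[ -0.19 -14.66  -1.37] [-0.519 -0.519 -1.508]
[-0.074  0.598  1.527 -0.     1.016 -0.074]
```

Call:
drive_tool(
  increments=[
    [30, 0, 0, -2, 0, 0, 0],
    [0, 0, 0, -5, 0, 0, 0],
    [0, 0, 0, -9, 0, 0, 0],
    [0, 0, 0, -14, 0, 0, 0],
    [0, -0.2, -5, -14, 0, 0, -0.15],
    [0, -0.2, -10, -14, 0, 0, -0.3],
    [0, -0.2, -15, -14, 0, 0, -0.45],
    [0, -0.2, -19, -14, 0, 0, -0.6],
    [0, -0.2, -19, -13, -0.52, -0.52, -1.51],
    [0, -0.2, -19, -13, -0.52, -0.52, -1.51],
    [0, -0.2, -19, -12, -0.52, -0.52, -1.51],
    [0, -0.2, -19, -12, -0.52, -0.52, -1.51],
    [0, -0.2, -19, -12, -0.52, -0.52, -1.51],
    [0, -0.2, -19, -12, -0.52, -0.52, -1.51],
    [0, -0.2, -19, -12, -0.52, -0.52, -1.51],
    [0, -0.2, -19, -12, -0.52, -0.52, -1.51],
    [0, -0.2, -19, -12, -0.52, -0.52, -1.51],
    [0, -0.2, -19, -12, -0.52, -0.52, -1.51],
  ],
)

```text
t: 11.25
tcp_pos: [0.4205, 0.0642, 0.2805]
tool_rot: [-0.0, 0.946, 0.001, 0.326]
force: [0.5, 0.8, -0.5]
finger_gap: 0.998
```

Run:
```python
from h import *
inc((.464,.064,.174),90,38);inc((.526,.064,.095),90,38);print(manip.sense()["q"])
s=manip.snapshot("side")[:,:,::-1];t=manip.snapshot("top")[:,:,::-1]
cv2.imwrite("pics/s4.png",s);cv2.imwrite("pics/t4.png",t)
a=cv2.resize(s[130:270,280:400],None,fx=4,fy=4,interpolation=2);b=cv2.resize(t[180:320,240:320],None,fx=4,fy=4,interpolation=2)
cv2.imwrite("pics/c4.png",np.hstack([a,b]))
```

```text
[ 3.13 -0.04 11.08] [0.001 0.    0.   ]
[ 3.11 -0.05 21.12] [0.001 0.    0.   ]
[-0.205  0.011  2.297  0.619  0.221 -2.341]
```

View pics/c4.png

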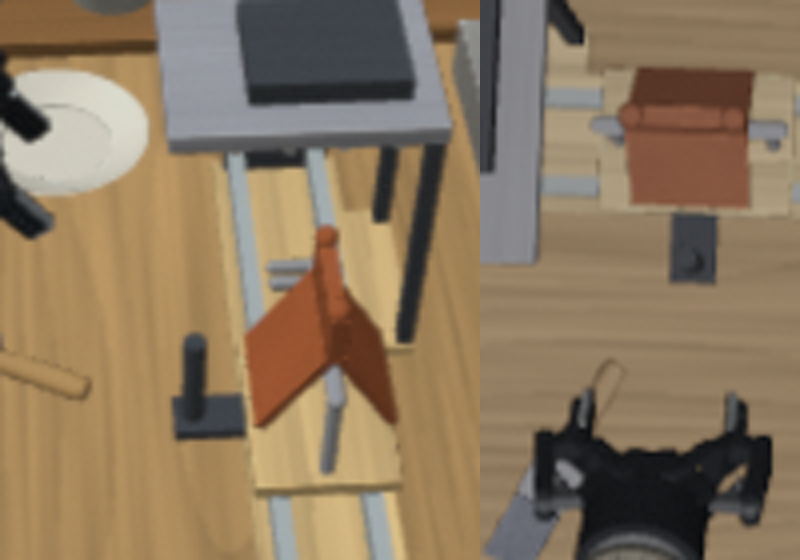

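The tile hangs upright with its ridge along the bar. The push post is at about top (293,245.5), and the open gripper is lined up in front of it. Now I'll approach along the leaning axis.

Call:
drive_tool(
  increments=[
    [0, 3.1, -0.1, 4, 0, 0, 0],
    [0, 3.1, -0.1, 8, 0, 0, 0],
    [0, 3.1, -0.1, 11, 0, 0, 0],
    [0, 3.1, -0.1, 11, 0, 0, 0],
    [0, 3.1, -0.1, 11, 0, 0, 0],
  ],
)

```text
t: 11.85
tcp_pos: [0.4775, 0.0741, 0.2125]
tool_rot: [0.004, 0.954, -0.006, 0.3]
force: [-0.1, -0.4, 0.7]
finger_gap: 0.998
```

Run:
```python
from h import *
inc((.526,.062,.095),90,38);print(manip.sense()["q"])
```

```text
[ 2.74 -1.05 12.43] [-0.013 -0.054 -0.003]
[-0.109  0.276  2.239  1.193  0.053 -2.849]
```

Call:
drive_tool(
  increments=[
    [0, 0, -1, -3, 0, 0, 0.15],
    [0, 0, -1, -5, 0, 0, 0.3],
    [0, 0, -1, -5, 0, 0, 0.45],
    [0, 0, -1, -5, 0, 0, 0.6],
    [0, 0, -1, -5, 0, 0, 0.75],
    [0, 0, -1, -5, 0, 0, 0.9],
    [0, 0, -1, -5, 0, 0, 1.05],
    [0, 0, -1, -5, 0, 0, 1.2],
    [0, 0, -1, -5, 0, 0, 1.35],
    [0, 0, -1, -5, 0, 0, 1.5],
    [0, 0, -1, -5, 0, 0, 1.65],
    [0, 0, -1, -5, 0, 0, 1.8],
    [0, 0, -1, -5, 0, 0, 1.95],
    [0, 0, -1, -5, 0, 0, 2.1],
    [0, 0, -1, -5, 0, 0, 2.25],
    [0, 0, -1, -5, 0, 0, 2.4],
    [0, 0, -1, -5, 0, 0, 2.55],
    [0, 0, -1, -5, 0, 0, 2.7],
    [0, 0, -1, -5, 0, 0, 2.85],
    [0, 0, -1, -5, 0, 0, 3.0],
  ],
)

```text
t: 13.85
tcp_pos: [0.4455, 0.0645, 0.2548]
tool_rot: [0.932, 0.201, 0.292, 0.071]
force: [0.4, 0.3, -0.3]
finger_gap: 0.998
```

Run:
```python
from h import *
inc((.44,.062,.184),-90,-43);inc((.527,.062,.091),-90,-43);print(manip.sense()["q"])
```

```text
[-4.16 -1.72  5.49] [-0.016  0.142  0.43 ]
[-2.44 -1.13 18.1 ] [-0.016  0.142  0.43 ]
[-0.157  0.119  2.25   0.425  0.184  0.594]
```

Call:
drive_tool(
  increments=[
    [0, -1, -0.5, 0, 0, 0, 0.15],
    [0, -2, -1, 0, 0, 0, 0.3],
    [0, -4.2, -1.7, 2, -0.02, 0.14, 0.43],
    [0, -4.2, -1.7, 4, -0.02, 0.14, 0.43],
    [0, -4.2, -1.7, 5.5, -0.02, 0.14, 0.43],
    [0, -4.2, -1.7, 5.5, -0.02, 0.14, 0.43],
    [0, -4.2, -1.7, 5.5, -0.02, 0.14, 0.43],
    [0, -4.2, -1.7, 5.5, -0.02, 0.14, 0.43],
    [0, -4.2, -1.7, 5.5, -0.02, 0.14, 0.43],
    [0, -4.2, -1.7, 5.5, -0.02, 0.14, 0.43],
  ],
)

```text
t: 14.85
tcp_pos: [0.4429, 0.0876, 0.1937]
tool_rot: [0.939, 0.027, 0.341, -0.045]
force: [-0.1, -0.8, 0.1]
finger_gap: 0.994
```

Run:
```python
from h import *
inc((.44,.062,.184),-90,-43);inc((.527,.062,.091),-90,-43);print(manip.sense()["q"])
```

```text
[-0.9   2.59  0.29] [-0.104  0.054  0.017]
[-0.21  3.91 12.94] [-0.104  0.054  0.017]
[-0.219  0.349  2.425  2.445  0.382 -1.103]
```

Run:
```python
from h import *
inc((.475,.062,.16),-90,-43)
```

```text
[0.24 3.03 4.35] [-0.104  0.054  0.017]
```

Call:
drive_tool(
  increments=[
    [0, 0.2, 1.5, 0, -0.05, 0.03, 0.01],
    [0, 0.2, 3, 0, -0.1, 0.05, 0.02],
    [0, 0.2, 3, 2, -0.1, 0.05, 0.02],
    [0, 0.2, 3, 4.3, -0.1, 0.05, 0.02],
    [0, 0.2, 3, 4.3, -0.1, 0.05, 0.02],
    [0, 0.2, 3, 4.3, -0.1, 0.05, 0.02],
  ],
)

```text
t: 15.45
tcp_pos: [0.4736, 0.0633, 0.1597]
tool_rot: [0.932, 0.0, 0.363, -0.003]
force: [0.2, 0.4, -0.4]
finger_gap: 0.998
```

Run:
```python
from h import *
inc((.527,.062,.091),-90,-43);print(manip.sense()["q"],manip.sense()["tcp_pos"])
```

```text
[-0.72  0.18  8.67] [-0.006  0.007 -0.002]
[-0.187  0.52   2.426  2.888  0.552 -1.49 ] [0.474 0.063 0.16 ]
```

Call:
drive_tool(
  increments=[
    [0, -0.7, 0.2, 2, 0, 0, 0],
    [0, -0.7, 0.2, 4.5, 0, 0, 0],
    [0, -0.7, 0.2, 7, 0, 0, 0],
    [0, -0.7, 0.2, 8.7, 0, 0, 0],
    [0, -0.7, 0.2, 8.7, 0, 0, 0],
    [0, -0.7, 0.2, 8.7, 0, 0, 0],
  ],
)

```text
t: 16.05
tcp_pos: [0.527, 0.0615, 0.0917]
tool_rot: [0.932, 0.0, 0.364, -0.003]
force: [-0.1, 0.4, 0.1]
finger_gap: 0.997
```

Run:
```python
from h import *
inc((.527,.062,.091),-90,-43);print(manip.sense()["q"],manip.sense()["tcp_pos"])
s=manip.snapshot("side")[:,:,::-1];t=manip.snapshot("top")[:,:,::-1]
cv2.imwrite("pics/s5.png",s);cv2.imwrite("pics/t5.png",t)
a=cv2.resize(s[130:270,280:400],None,fx=4,fy=4,interpolation=2);b=cv2.resize(t[180:320,240:320],None,fx=4,fy=4,interpolation=2)
cv2.imwrite("pics/c5.png",np.hstack([a,b]))
```

```text
[-0.05 -0.05  0.05] [-0.005  0.006 -0.001]
[-0.16   0.738  2.326  2.958  0.667 -1.542] [0.527 0.062 0.092]
```

View pics/c5.png

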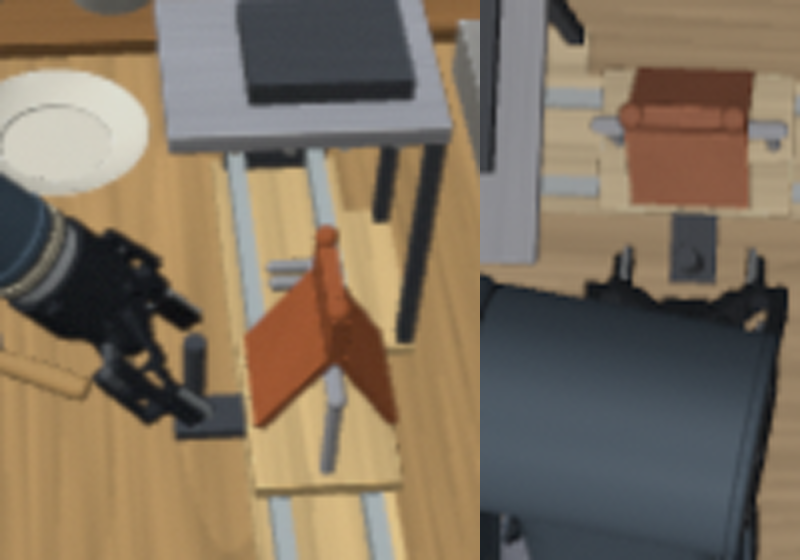

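The post stands between the open fingers, and the tile is undisturbed. Closing gently.

Call:
drive_tool(
  increments=[
    [100, 0, 0, 0, 0, 0, 0],
    [130, 0, 0, 0, 0, 0, 0],
    [150, 0, 0, 0, 0, 0, 0],
    [165, 0, 0, 0, 0, 0, 0],
    [180, 0, 0, 0, 0, 0, 0],
    [190, 0, 0, 0, 0, 0, 0],
    [200, 0, 0, 0, 0, 0, 0],
    [255, 0, 0, 0, 0, 0, 0],
    [255, 0, 0, 0, 0, 0, 0],
    [255, 0, 0, 0, 0, 0, 0],
  ],
  force=25,
)

```text
t: 17.15
tcp_pos: [0.5276, 0.0614, 0.0906]
tool_rot: [0.932, 0.0, 0.363, -0.003]
force: [-1.1, 0.8, 1.3]
finger_gap: 0.2
```

Call:
drive_tool(
  increments=[
    [255, 0, -0.2, 0, 0, 0, 0],
    [255, 0, -0.6, 0, 0, 0, 0],
    [255, 0, -1.2, 0, 0, 0, 0],
    [255, 0, -2, 0, 0, 0, 0],
    [255, 0, -2.9, 0, 0, 0, 0],
    [255, 0, -3.8, 0, 0, 0, 0],
    [255, 0, -4.7, 0, 0, 0, 0],
    [255, 0, -5.6, 0, 0, 0, 0],
    [255, 0, -6.5, 0, 0, 0, 0],
    [255, 0, -7.4, 0, 0, 0, 0],
    [255, 0, -8.3, 0, 0, 0, 0],
    [255, 0, -9.2, 0, 0, 0, 0],
    [255, 0, -10.1, 0, 0, 0, 0],
    [255, 0, -11, 0, 0, 0, 0],
    [255, 0, -11.8, 0, 0, 0, 0],
    [255, 0, -12.5, 0, 0, 0, 0],
    [255, 0, -13.1, 0, 0, 0, 0],
    [255, 0, -13.5, 0, 0, 0, 0],
    [255, 0, -13.8, 0, 0, 0, 0],
    [255, 0, -14, 0, 0, 0, 0],
  ],
  force=40,
)

```text
t: 19.15
tcp_pos: [0.5282, 0.2022, 0.0907]
tool_rot: [0.932, 0.0, 0.364, -0.003]
force: [5.9, -1.2, -7.5]
finger_gap: 0.198
```

Run:
```python
from h import *
m=manip.sense();print(m["q"],m["tcp_pos"],m["force"],m["finger_gap"]);inc((.527,.2325,.091),-90,-43)
s=manip.snapshot("side")[:,:,::-1];t=manip.snapshot("top")[:,:,::-1]
cv2.imwrite("pics/s6.png",s);cv2.imwrite("pics/t6.png",t)
a=cv2.resize(s[110:250,280:400],None,fx=4,fy=4,interpolation=2);b=cv2.resize(t[160:300,190:270],None,fx=4,fy=4,interpolation=2)
cv2.imwrite("pics/c6.png",np.hstack([a,b]))
```

```text
[ 0.256  0.719  2.188  3.483  0.52  -1.679] [0.528 0.202 0.091] [ 5.87  -1.195 -7.48 ] 0.19826087477484325
[-0.07 -3.03 -0.09] [-0.005  0.006 -0.001]
```

View pics/c6.png

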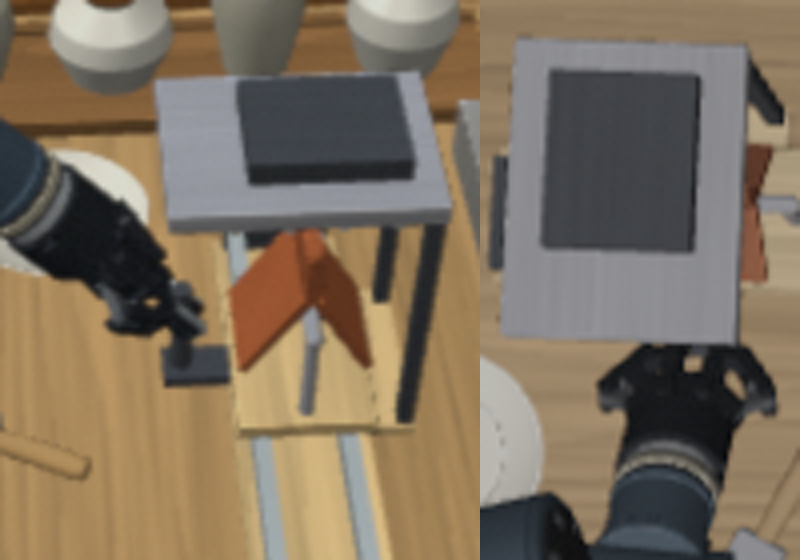

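The tile is still upright at the hood mouth, and the gripper is clear in front of the hood's edge. I'll continue in small steps through the detent.

Call:
drive_tool(
  increments=[
    [255, 0, -0.4, 0, 0, 0, 0],
    [255, 0, -0.8, 0, 0, 0, 0],
    [255, 0, -1.2, 0, 0, 0, 0],
    [255, 0, -1.4, 0, 0, 0, 0],
    [255, 0, -1.6, 0, 0, 0, 0],
    [255, 0, -1.6, 0, 0, 0, 0],
  ],
)

```text
t: 19.85
tcp_pos: [0.5283, 0.2183, 0.0907]
tool_rot: [0.932, 0.001, 0.363, -0.003]
force: [6.0, -0.2, -8.1]
finger_gap: 0.2
```

Call:
drive_tool(
  increments=[
    [255, 0, -0.2, 0, 0, 0, 0],
    [255, 0, -0.4, 0, 0, 0, 0],
    [255, 0, -0.4, 0, 0, 0, 0],
  ],
)

```text
t: 20.15
tcp_pos: [0.5283, 0.2199, 0.0907]
tool_rot: [0.932, -0.003, 0.364, -0.002]
force: [6.2, -9.3, -8.6]
finger_gap: 0.2
```

Call:
drive_tool(
  increments=[
    [255, 0, -0.2, 0, 0, 0, 0],
    [255, 0, -0.4, 0, 0, 0, 0],
    [255, 0, -0.4, 0, 0, 0, 0],
  ],
)

```text
t: 20.45
tcp_pos: [0.5283, 0.2246, 0.0907]
tool_rot: [0.932, -0.001, 0.363, -0.002]
force: [6.9, -3.5, -9.1]
finger_gap: 0.201
```

Call:
drive_tool(
  increments=[
    [255, 0, -0.2, 0, 0, 0, 0],
    [255, 0, -0.4, 0, 0, 0, 0],
    [255, 0, -0.4, 0, 0, 0, 0],
  ],
)

```text
t: 20.75
tcp_pos: [0.5284, 0.2302, 0.0907]
tool_rot: [0.932, 0.001, 0.363, -0.003]
force: [6.4, 0.5, -8.7]
finger_gap: 0.196
```

Call:
drive_tool(
  increments=[
    [255, 0, -0.1, 0, 0, 0, 0],
    [255, 0, -0.2, 0, 0, 0, 0],
    [255, 0, -0.2, 0, 0, 0, 0],
  ],
)

```text
t: 21.05
tcp_pos: [0.5284, 0.2328, 0.0907]
tool_rot: [0.932, 0.001, 0.363, -0.003]
force: [6.4, 2.3, -9.7]
finger_gap: 0.198
```

Call:
drive_tool(
  increments=[
    [255, 0, -0.1, 0, 0, 0, 0],
    [255, 0, -0.2, 0, 0, 0, 0],
    [255, 0, -0.2, 0, 0, 0, 0],
  ],
)

```text
t: 21.35
tcp_pos: [0.5284, 0.2349, 0.0907]
tool_rot: [0.932, 0.001, 0.363, -0.003]
force: [7.2, 2.2, -9.0]
finger_gap: 0.198
```

Call:
drive_tool(
  increments=[
    [220, 0, 0, 0, 0, 0, 0],
    [200, 0, 0, 0, 0, 0, 0],
    [190, 0, 0, 0, 0, 0, 0],
    [180, 0, 0, 0, 0, 0, 0],
    [150, 0, 0, 0, 0, 0, 0],
    [100, 0, 0, 0, 0, 0, 0],
    [50, 0, 0, 0, 0, 0, 0],
    [0, 0, 0, 0, 0, 0, 0],
    [0, 0, 0, 0, 0, 0, 0],
    [0, 0, 0, 0, 0, 0, 0],
  ],
)

```text
t: 22.35
tcp_pos: [0.5273, 0.2333, 0.0914]
tool_rot: [0.932, 0.0, 0.363, -0.003]
force: [-0.2, 0.3, -0.2]
finger_gap: 0.999
```

Call:
drive_tool(
  increments=[
    [0, 0, 0, -2, 0, 0, 0],
    [0, 0, 0, -5, 0, 0, 0],
    [0, 0, 0, -8, 0, 0, 0],
    [0, 0, 0, -10, 0, 0, 0],
    [0, 0, 0, -10, 0, 0, 0],
    [0, 0, 0, -10, 0, 0, 0],
    [0, 0, 0, -10, 0, 0, 0],
  ],
)

```text
t: 23.05
tcp_pos: [0.4606, 0.2329, 0.1645]
tool_rot: [0.932, 0.0, 0.364, -0.002]
force: [0.0, 0.5, -0.2]
finger_gap: 1.004
```

Run:
```python
from h import *
m=manip.sense();print(m["q"],m["tcp_pos"],m["force"],m["finger_gap"])
s=manip.snapshot("side")[:,:,::-1];t=manip.snapshot("top")[:,:,::-1]
cv2.imwrite("pics/s7.png",s);cv2.imwrite("pics/t7.png",t)
a=cv2.resize(s[110:250,280:400],None,fx=4,fy=4,interpolation=2);b=cv2.resize(t[160:300,190:270],None,fx=4,fy=4,interpolation=2)
cv2.imwrite("pics/c7.png",np.hstack([a,b]))
```

```text
[ 0.403  0.507  2.243  3.865  0.406 -1.947] [0.461 0.233 0.165] [ 0.032  0.512 -0.189] 1.0037501126378319
```

View pics/c7.png

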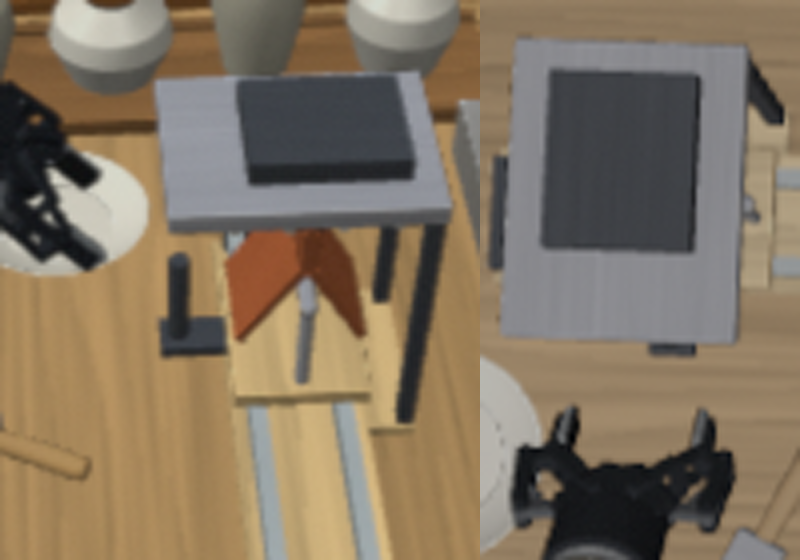

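The tile is still upright under the hood, and the gripper is clear. The deck's near edge is now at side (355.75,210) and top x≈263. Next I'll check the travel and the absolute detent position.

Run:
```python
from h import *
print("side deck end",on("side",355.75,210,.05)[1],"before",on("side",362,252.6,.05)[1])
print("top deck end",on("top",263,215,.05)[1],"before",on("top",317.75,216,.05)[1])
a=on("side",357,180.5,.135);b=on("side",364.2,230.7,.135);print("bar end",a,b)
print("bracket top y",on("top",190+(672-480)/4,247,.05)[1],"before",on("top",240+(693-480)/4,242,.05)[1])
h=[on("top",190+(x-480)/4,160+y/4,.243)[1] for x,y in[(516,40),(748,46),(738,342),(502,333)]];print("hood mid y",np.mean(h),h)
m=[np.linalg.norm(cv2.absdiff(cv2.imread(f"pics/{n}7.png"),cv2.imread(f"pics/{f}0.png")).astype(float),axis=2)>60 for n,f in(("s","side"),("t","top"))]
for k in m:
    n,l,st,c=cv2.connectedComponentsWithStats(k.astype(np.uint8));print([tuple(int(v) for v in x) for x in st[1:] if x[4]>25])
```

```text
side deck end 0.1514973826397481 before -0.01818909430554494
top deck end 0.16029353137069285 before -0.010273892067469599
bar end [0.617 0.196 0.135] [ 0.613 -0.006  0.135]
bracket top y 0.23409159875678587 before 0.06331667031494692
hood mid y 0.23394393901795252 [np.float64(0.31349472678267576), np.float64(0.15488570122229628), np.float64(0.1538872763789167), np.float64(0.3135080516879214)]
[(33, 0, 117, 218, 15541), (131, 0, 80, 42, 1949), (213, 0, 40, 39, 1035), (42, 23, 5, 29, 84), (177, 37, 89, 104, 5285), (156, 45, 8, 15, 75), (74, 94, 10, 16, 37), (74, 117, 7, 11, 29), (257, 126, 50, 52, 1101), (336, 167, 36, 82, 1041), (320, 173, 17, 27, 256), (355, 183, 4, 15, 38), (147, 191, 27, 39, 549), (347, 195, 10, 11, 53), (323, 213, 19, 27, 316), (342, 214, 37, 41, 313), (105, 223, 38, 23, 217), (291, 317, 51, 60, 1499)]
[(285, 209, 32, 5, 39), (287, 233, 13, 18, 199), (232, 246, 12, 3, 35), (389, 248, 40, 40, 922), (61, 261, 225, 219, 19333), (0, 317, 114, 103, 5393), (300, 409, 16, 5, 34), (328, 424, 24, 34, 392), (38, 451, 24, 29, 164), (277, 474, 31, 6, 104)]
```

The push bracket (y 0.2341) lines up with the hood's middle (0.2339). The only image changes come from the robot, tile and carriage. Handing in.

```bash
python3 -c "
from station import manip
print(manip.sense()['force'],abs(manip.sense()['qd']).max());print(manip.sign_off())"
```

```text
[ 0.07095841  0.49395596 -0.96442573] 0.0060262610155927335
the job is handed in; nothing more can be done
None
```

The crested tile is hanging on the bar under the drying hood with the carriage in the detent. I handed the job in at about 23 s; the hand-in reports no verdict.

**What I did:** I gripped the crest, lowered the tile astride the bar at the loading end (contact at about 10 N) and let go. I then gripped the push post with the tool leaning 43° and slid the carriage about 171 mm. The detent resisted with about 9 N, then pulled in, after which I released the post and backed off.

**Last checks:**
- **Carriage:** the top view puts its middle at y = 0.234 m, matching the hood's middle to under 1 mm.
- **Tile:** it hung upright on the bar in the last side picture. The hood hides it from above, so I did not measure its final offset along the bar; it looked about centred before the slide.
- **Bystanders:** before-and-after image differences show only the robot, tile and carriage, and the arm touches nothing.

**Problems and disagreements:**
- **Wrist limit:** the first approach to the post ran into a wrist singularity and a joint limit. I turned the tool half a turn and approached again.
- **Camera disagreement:** the two cameras disagree by 6–7 mm in x, and by more than that (9 mm) on the deck edge's y position. I trusted the top view in x after checking the side view against the gripper. The side view's deck travel (170 mm) agrees with the top view.
- **Unexplained bar-end reading:** a rough reading of the bar end in the last side view gave 202 mm of travel. I did not resolve that; I probably marked a different point, as the tile partly hides the bar.

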